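# Fit the tube wheel and its cap on the sample mixer

### The arm

A 6-joint arm with a two-finger parallel gripper is mounted at the origin on the work surface. World frame = base frame: x ahead of the robot, y to its left, z up, the work surface at z = 0. Lengths are in mm, angles in rad, forces in N, time in s.
With the tool pointing down it reaches from about 350 to 800 mm from the base axis. Payload 7.3 kg.
Tool frame: the origin (TCP) lies midway between the tips of the shut fingers; the grasp point (between the pads) lies 19 mm behind it (ctrl.grip_point_offset is the distance from the TCP to the grasp point, in mm); z points along the fingers, y is the line along which they close (so a half turn about z gives the same grasp; the last joint's range is limited). The gripper opens to 85 mm and grips with 20 to 120 N. Pads are 22 mm wide; open, the fingers measure 114 mm over their backs; the gripper's body (76 mm by 85 mm) begins 54 mm behind the grasp point. The pads swing forward as they close: fully open they stand 13 mm farther back than shut.
Start: joints at [1.171, 0.342, 1.524, -0, 1.275, -0.146], TCP at [131.803, 508.205, 231.322] pointing down, gripper open.
Joint ranges: [-2.53, 2.53], [-0.77, 2.02], [0.04, 2.7], [-1, 4.14], [0.28, 2.66], [-3.11, 3.11]. Speed limits (rad/s): [2.57, 2.57, 3.14, 3.14, 3.14, 3.14].

### API

Orientations are given as a unit quaternion [w, x, y, z].
In Python, from cell import ctrl gives the robot as it stands. The module is installed in compiled form; this text tells all that it offers.
- The arm moves only by the shell command python3 -m jog 'ROWS' [FORCE]. ROWS is JSON, a list that holds one entry, the list of rows, each a list of 7 numbers: the turn, a rotation vector about the tool's x, y, z each as a share of 2 pi rad, from -1 to 1, then the shift along the tool's x, y, z each as a share of 30 cm, from -1 to 1, then the opening, from -1 (shut) to 1 (fully open). A call has 1 to 8 rows; each row shifts and turns the commanded pose from where the row before left it, along the tool's axes as they then stand; what a row does not reach is not made up. A row lasts 1/12 s, in which the tool goes at most 41.7 mm and 7.16 degrees, less where a joint would pass 70% of its speed; a pose out of reach is approached as far as the arm can. A call with a number of a shift or a turn outside -1 to 1 is refused whole. A call with a gripper value outside its range is refused whole. The fingers move at their own pace and stop on an object; FORCE is the grip in N (left out, the last holds). Time passes only in rows, so rows that do not move let the fingers close. It gives the time, the measured TCP pose, the force, the opening and the grip force at its end, in the units of the state.
- ctrl.sense(): the state, without advancing time (a new reading comes with each control period).
- ctrl.grab_frame(name): name is "side" or "top"; returns a dict with "image" (384x512x3 uint8, red, green, blue), "range_z" (384x512 float32, mm along the optical axis (not along the pixel's ray), 0 where there is no reading), "fx", "fy", "cx", "cy" (pixels), "rvec" (rotation vector, rad) and "tvec" (3), from world to camera coordinates, as OpenCV has them. Camera axes: x right, y down, z forward; pixel columns grow to the right and rows downward; lengths in mm; the calibration is good to about 2 mm. A picture is of the moment at which its call begins.
- ctrl.hand_in(): hands the job in; it is judged then, once.
The state is a dict: "clock": time; "q": joint angles; "qvel": joint speeds; "joint_torque": joint torques, N m; "tool_pos": TCP position; "ee_rot": TCP orientation; "contact_force": force on the tool from outside, world axes, zero at the start; "wrist_torque": the same for the moment, N m; "opening": finger opening in mm; "gripper_force": force on a finger pad.
Only numpy, scipy, OpenCV 4.12 (cv2) and the standard library are available. Lean on these libraries where they do the work, as an engineer would, in place of code of your own. Each camera call takes 0.05 s, during which the arm holds its last target. There are 200 camera calls.

### The job

Get the blood-tube mixer ready: set the tube wheel, the broad grey disc with the ring of tube pockets and the hollow hub, flange down over the mixer's upright centring pin until it lies flat on the turntable, then set the small round-flanged grey cap that lies in front of the mixer, flange down, over the same pin so that it rests flat on top of the wheel's hub. Lower both into place, do not drop them, and leave them there.

Things in the scene. Friction and masses are not known exactly. Their poses are not given: they have to be found in the camera images.
- wheel: Loose grey plastic wheel, 0.3 kg: round flange 120 mm across, 10 mm thick, twelve dark pocket marks on it; hollow hub 50 mm across from 10 to 44 mm above the underside (grip here); bore 32 mm right through. Starts flat on the table, hub up, left or right. Origin: centre of the underside; z up. The plain 90 mm disc without pockets on the other side is not wanted.
- cap: Loose grey plastic cap, 0.15 kg: round flange 64 mm across, 8 mm thick; round knob 44 mm across from 8 to 40 mm above the underside (grip here); blind bore 30 mm wide, 34 mm deep in the underside. Starts flat on the table, knob up, before the mixer. Origin: centre of the underside; z up. The similar part with a square flange is not wanted.
- seat (a point): Centre of the mixer's turntable face, 52 mm above the table, where the wheel's underside comes to lie; z up. Mixer fixed: grey housing 160 mm square, 45 mm high; aluminium turntable 110 mm across on top, does not turn. From this point a steel centring pin stands 62 mm up: 26 mm across for the lower 28 mm, then tapering to 12 mm at the tip.
- hub_top (a point): Centre of the top of the wheel's hub, 44 mm above the wheel's origin; moves with the wheel. The cap's underside comes to lie here; with the wheel seated, the pin's tip stands 18 mm above it. z up.
Not all that is in view belongs to the job. Of the things that look like the part that bears seat, the middle-sized one is meant.

How it is judged (in metres and radians):
On the way:
1. the tube wheel lies flat on the turntable, over the pin (horizontal distance between wheel and seat below 0.012 m and z of wheel in the frame of seat between -0.005 and 0.006 m and angle between wheel's own z axis and vertical below 0.1 rad), for 0.2 s.
At the end, for the whole second after the job is handed in: The wheel lies flange down on the turntable over the pin (centre within 12 mm, underside within 6 mm of the face, level within about 6 degrees), and the cap lies flange down on the wheel's hub over the pin, within the same tolerances of the hub's top; both at rest (all of step 1 and horizontal distance between cap and hub_top below 0.012 m and z of cap in the frame of hub_top between -0.005 and 0.006 m and angle between cap's own z axis and vertical below 0.1 rad and linear speed of each of wheel, cap below 0.02 m/s); the robot touches nothing.
It fails at once if the wheel or the cap is dropped onto the mixer: released within 40 mm of the pin's axis, it falls faster than 0.9 m/s (about 40 mm of free fall) ((linear speed of wheel above 0.9 m/s and horizontal distance between wheel and seat below 0.04 m and contact force between the fingers and wheel below 0.05 N) or (linear speed of cap above 0.9 m/s and horizontal distance between cap and seat below 0.04 m and contact force between the fingers and cap below 0.05 N)).
It also fails if it takes over 54 s, if anything falls off the work surface, if the arm or the gripper's body presses on something with over 40 N, if the wrist force passes 120 N, or if a joint passes its speed limit or range.

## Working session

There is one attempt and no reset: what is moved stays moved. The work goes in short steps, Python scripts to look and compute and a shell command to move; the robot and the scene stay as the last step left them, time stands still between calls to the robot, and variables do not carry over. Pictures are saved under pics/ and viewed, at most 10 in all, crops included, and the job is handed in when it is done.

```bash
mkdir -p pics
cat > h.py <<'E'
from cell import ctrl
import numpy as np, cv2
def grab(n):
    f=ctrl.grab_frame(n); R=cv2.Rodrigues(np.array(f["rvec"],float))[0]; t=np.array(f["tvec"],float).ravel()
    z=f["range_z"].astype(float); v,u=np.mgrid[:384,:512]
    P=np.stack([(u-f["cx"])/f["fx"]*z,(v-f["cy"])/f["fy"]*z,z],-1)
    W=(P-t)@R   # R^T (P-t)
    W[z==0]=np.nan
    return f["image"],W
E
python3 - <<'E'
from h import *
for n in("top","side"):
    im,W=grab(n); np.save(n+".npy",W)
    cv2.imwrite(f"pics/{n}1.png",im[:,:,::-1])
s=ctrl.sense();print(s)
print(ctrl.grip_point_offset)
E
```

```text
{'clock': 0.1, 'q': array([ 1.17100177e+00,  3.42651641e-01,  1.52492623e+00,  4.48799376e-05,
        1.27538684e+00, -1.45976004e-01]), 'qvel': array([-0.00298752, -0.00138063, -0.00339329, -0.0007492 ,  0.00113291,
        0.00029542]), 'joint_torque': array([ 3.03601155e-03, -4.34439218e+01, -2.46489358e+01, -1.23864106e-05,
        4.66374287e-03, -2.52420642e-05]), 'tool_pos': array([131.64261723, 507.86250655, 230.69452619]), 'ee_rot': array([-2.05561978e-04,  1.26575349e-01,  9.91956758e-01, -6.54860586e-04]), 'contact_force': array([-1.12865705, -0.28900464,  0.63044366]), 'wrist_torque': array([ 0.01243256, -0.06258563,  0.05958508]), 'gripper_force': 0.0, 'opening': 85.3465922051787}
18.700000000000003
```

View pics/top1.png

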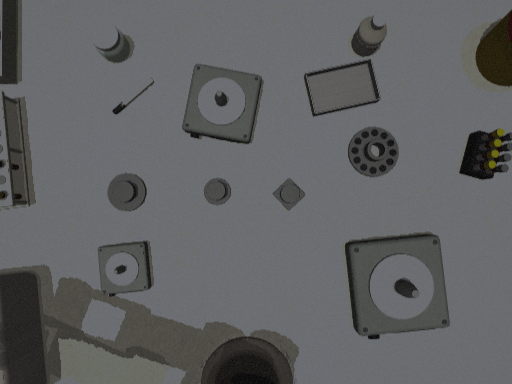

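View pics/side1.png

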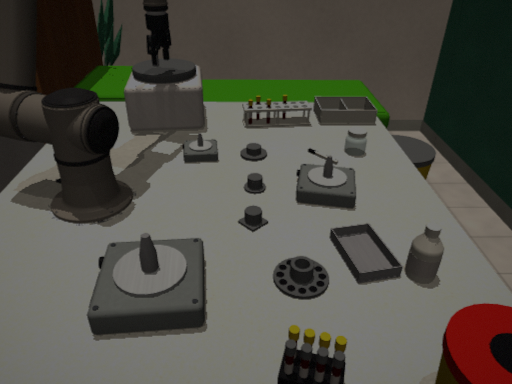

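The top view shows the 12-pocket wheel at (373,151), the middle-sized mixer at (222,103), the round cap at (217,191) and the square decoy at (289,194). The robot base is at the bottom.

```bash
cat >> h.py <<'E'
def loc(W,c,r,zlo,zhi):
    """centre of the min. enclosing circle of points with height in range, near pixel c"""
    v,u=np.mgrid[:384,:512]; m=(np.hypot(u-c[0],v-c[1])<r)&(W[...,2]>zlo)&(W[...,2]<zhi)
    p=W[m]; xy=p[:,:2].astype(np.float32)
    (cx,cy),rad=cv2.minEnclosingCircle(xy)
    b=cv2.minAreaRect(xy)
    return np.round([cx,cy,rad,*xy.mean(0),np.median(p[:,2]),len(p),*b[1],b[2]],1)
E
python3 - <<'E'
from h import *
W=np.load("top.npy")
print("wheel flange",loc(W,(373,151),34,5,16)); print("hub",loc(W,(375,150),20,38,50))
print("cap flange",loc(W,(217,191),22,4,13)); print("knob",loc(W,(217,191),22,34,46))
print("mixer house",loc(W,(222,103),60,38,48.5)); print("table",loc(W,(222,103),35,49,56));print("tip",loc(W,(222,100),20,106,120));print("pin",loc(W,(222,100),20,60,120))
print("table z",np.nanmedian(W[215:235,200:300,2]))
print("big",loc(W,(398,285),75,40,60),"sm",loc(W,(125,268),40,20,48))
for a in ((290,193),(341,88),(369,36),(115,44)): print(a,loc(W,a,30,8,300), )
E
```

```text
wheel flange [ 539.1 -309.4   72.9  535.6 -309.3   10.7 1572.   127.8  132.4   78.7]
hub [ 536.6 -311.8   25.   536.4 -311.5   44.1  235.    48.6   48.5   88.1]
cap flange [449.   60.9  51.  449.6  59.1   8.1 294.   85.6  97.3  72.2]
knob [449.9  62.   21.7 449.9  61.8  40.4 282.   41.5  41.5  88.3]
mixer house [ 653.    44.3  108.   650.1   42.8   45.  2797.   159.6  159.9   78. ]
table [ 656.6   46.5   72.6  653.5   44.    52.3 1621.   132.1  131.4   80.2]
tip [653.6  43.9   7.2 652.9  43.7 114.   39.   12.   12.6  61.6]
pin [653.7  44.   13.  649.   42.5  93.9 138.   19.7  25.7  19.6]
table z 0.6096288029304456
big [ 229.1 -345.9  142.   232.3 -337.1   58.1 3885.   219.8  206.1    4.6] sm [ 276.7  278.    74.5  276.6  276.2   32.7 2288.   116.3  112.     5. ]
(290, 193) [ 440.7 -107.9   36.6  439.2 -107.1   38.8  461.    53.6   55.6   43.7]
(341, 88) [ 687.9 -235.5   74.5  691.6 -236.    23.6  311.   101.2  119.5   11.3]
(369, 36) [ 782.2 -297.4   47.3  784.5 -291.    85.6 1129.    63.5   87.7   70.8]
(115, 44) [ 798.5  298.6   34.9  791.   292.8   77.6 1089.    65.8   66.6   84.1]
```

```bash
python3 -m jog '[[[0,0,0,-0.1,-0.084,0,1],[0,0,0,-0.1,-0.084,0,1],[0,0,0,-0.1,-0.084,0,1],[0,0,0,-0.1,-0.084,0,1],[0,0,0,-0.1,-0.084,0,1],[0,0,0,-0.1,-0.084,0,1],[0,0,0,-0.1,-0.084,0,1],[0,0,0,-0.1,-0.084,0,1]]]'
python3 -m jog '[[[0,0,0,-0.1,-0.084,0,1],[0,0,0,-0.1,-0.084,0,1],[0,0,0,-0.1,-0.084,0,1],[0,0,0,-0.1,-0.084,0,1],[0,0,0,-0.1,-0.084,0,1],[0,0,0,-0.1,-0.084,0,1]]]'
python3 -m jog '[[[0,0,0,-0.06,-0.11,0,1],[0,0,0,-0.06,-0.11,0,1],[0,0,0,-0.06,-0.11,0,1],[0,0,0,-0.06,-0.11,0,1],[0,0,0,-0.06,-0.11,0,1],[0,0,0,-0.06,-0.11,0,1],[0,0,0,-0.06,-0.11,0,1],[0,0,0,-0.06,-0.11,0,1]]]'
python3 -m jog '[[[0,0,0,-0.06,-0.11,0,1],[0,0,0,-0.06,-0.11,0,1],[0,0,0,0,0,0,1],[0,0,0,0,0,0,1]]]'
cat >> h.py <<'E'
def to(x,y,z):
    """tool-axis shift shares needed to reach world point, and rows at full speed"""
    from scipy.spatial.transform import Rotation as Ro
    s=ctrl.sense(); q=s["ee_rot"]; d=np.array([x,y,z])-s["tool_pos"]
    R=Ro.from_quat([*q[1:],q[0]])
    print("t",s["clock"],"pos",s["tool_pos"].round(1),"zaxis",R.as_matrix()[:,2].round(4),"y",R.as_matrix()[:,1].round(3),"F",s["contact_force"].round(1),"open",round(s["opening"],1),"grip",round(s["gripper_force"],1))
    print("d",d.round(1),"shares",(R.inv().apply(d)/300).round(4),"rows",round(np.linalg.norm(d)/41.7,1))
E
python3 -c "
from h import *
im,W=grab('top');print(loc(W,(373,151),34,5,16),loc(W,(375,150),20,38,50))
to(536.5,-311.6,70)"
```

```text
clock: 0.77
tool_pos: [313.9, 251.1, 231.2]
ee_rot: [-0.0, 0.126, 0.992, 0.0]
contact_force: [1.2, 0.4, 0.5]
opening: 85.6
gripper_force: 0.0
clock: 1.27
tool_pos: [450.3, 59.3, 231.2]
ee_rot: [-0.0, 0.127, 0.992, 0.0]
contact_force: [0.5, -0.3, -0.0]
opening: 85.4
gripper_force: 0.0
clock: 1.93
tool_pos: [522.8, -232.2, 230.9]
ee_rot: [-0.0, 0.127, 0.992, 0.0]
contact_force: [1.3, -0.0, 0.0]
opening: 85.0
gripper_force: 0.0
clock: 2.27
tool_pos: [540.7, -305.0, 229.7]
ee_rot: [-0.001, 0.128, 0.992, 0.001]
contact_force: [-0.9, 0.0, 1.1]
opening: 85.4
gripper_force: 0.0
[ 536.3 -297.    78.   544.3 -294.1   10.7 1079.    85.9  138.3   59.1] [ 537.2 -310.6   24.9  539.5 -306.4   44.   185.    39.6   48.9   53.2]
t 2.3167 pos [ 540.7 -303.5  230.2] zaxis [-0.0015  0.0017 -1.    ] y [0.252 0.968 0.001] F [ 0.4 -0.1  0.2] open 85.5 grip 0.0
d [  -4.2   -8.1 -160.2] shares [ 0.0057 -0.0303  0.5339] rows 3.8
```

```bash
python3 -m jog '[[[0,0,0,0.006,-0.03,0.05,1],[0,0,0,0,0,0.1,1],[0,0,0,0,0,0.13,1],[0,0,0,0,0,0.13,1],[0,0,0,0,0,0.1,1],[0,0,0,0,0,0.023,1],[0,0,0,0,0,0,1],[0,0,0,0,0,0,1]]]'
python3 -c "
from h import *
to(536.5,-311.6,11)"
```

```text
clock: 2.98
tool_pos: [538.0, -311.3, 73.0]
ee_rot: [0.001, 0.126, 0.992, -0.0]
contact_force: [-0.3, 0.7, 0.6]
opening: 85.7
gripper_force: 0.0
t 2.9833 pos [ 538.  -311.3   73. ] zaxis [ 1.5e-03 -9.0e-04 -1.0e+00] y [ 0.25   0.968 -0.001] F [-0.3  0.7  0.6] open 85.7 grip 0.0
d [ -1.5  -0.3 -62. ] shares [ 0.0051 -0.0021  0.2067] rows 1.5
```

```bash
python3 -m jog '[[[0,0,0,0.003,0,0.07,1],[0,0,0,0,0,0.07,1],[0,0,0,0,0,0.04,1],[0,0,0,0,0,0.02,1],[0,0,0,0,0,0,1]]]'
python3 -m jog '[[[0,0,0,0,0,0,-0.2],[0,0,0,0,0,0,-0.5],[0,0,0,0,0,0,-1],[0,0,0,0,0,0,-1],[0,0,0,0,0,0,-1],[0,0,0,0,0,0,-1],[0,0,0,0,0,0,-1],[0,0,0,0,0,0,-1]]]' 50
```

```text
clock: 3.4
tool_pos: [536.5, -311.3, 11.6]
ee_rot: [0.0, 0.126, 0.992, 0.0]
contact_force: [0.7, -0.4, 0.3]
opening: 85.2
gripper_force: 0.0
clock: 4.07
tool_pos: [537.1, -311.9, 13.1]
ee_rot: [0.001, 0.126, 0.992, -0.001]
contact_force: [-1.0, 0.7, 5.3]
opening: 49.3
gripper_force: 51.6
```

```bash
python3 -m jog '[[[0,0,0,0,0,-0.01,-1],[0,0,0,0,0,-0.04,-1],[0,0,0,0,0,-0.08,-1],[0,0,0,0,0,-0.12,-1],[0,0,0,0,0,-0.12,-1],[0,0,0,0,0,-0.1,-1],[0,0,0,0,0,-0.06,-1],[0,0,0,0,0,0,-1]]]'
python3 -c "
from h import *
to(653.5,43.9,172)"
```

```text
clock: 4.73
tool_pos: [538.1, -312.7, 176.3]
ee_rot: [0.004, 0.127, 0.992, -0.002]
contact_force: [0.6, -0.6, -1.7]
opening: 48.7
gripper_force: 52.5
t 4.7333 pos [ 538.1 -312.7  176.3] zaxis [ 0.0077 -0.0057 -1.    ] y [ 0.251  0.968 -0.004] F [ 0.6 -0.6 -1.7] open 48.7 grip 52.5
d [115.4 356.6  -4.3] shares [-0.0738  1.2472  0.0106] rows 9.0
```

```bash
python3 -m jog '[[[0,0,0,-0.006,0.05,0,-1],[0,0,0,-0.006,0.1,0,-1],[0,0,0,-0.006,0.12,0,-1],[0,0,0,-0.006,0.12,0,-1],[0,0,0,-0.006,0.12,0,-1],[0,0,0,-0.006,0.12,0,-1],[0,0,0,-0.006,0.12,0,-1],[0,0,0,-0.006,0.12,0,-1]]]'
python3 -m jog '[[[0,0,0,-0.006,0.12,0,-1],[0,0,0,-0.006,0.12,0,-1],[0,0,0,-0.006,0.09,0,-1],[0,0,0,-0.006,0.047,0,-1],[0,0,0,0,0,0,-1],[0,0,0,0,0,0,-1],[0,0,0,0,0,0,-1]]]'
python3 - <<'E'
from h import *
im,W=grab('side');cv2.imwrite('pics/s2.png',cv2.resize(im[60:260,230:430],(600,600))[:,:,::-1]); np.save("s2.npy",W)
im,W=grab('top');cv2.imwrite('pics/t2.png',cv2.resize(im[20:220,120:320],(600,600))[:,:,::-1]); np.save("t2.npy",W)
to(653.5,43.9,172)
E
```

```text
clock: 5.4
tool_pos: [614.8, -59.6, 168.1]
ee_rot: [-0.002, 0.126, 0.992, 0.0]
contact_force: [0.1, 0.6, -1.5]
opening: 48.6
gripper_force: 52.5
clock: 5.98
tool_pos: [650.3, 44.4, 169.3]
ee_rot: [-0.001, 0.127, 0.992, -0.0]
contact_force: [-0.2, -0.3, -3.4]
opening: 49.3
gripper_force: 52.6
t 6.0833 pos [650.7  43.8 170. ] zaxis [-1.e-03 -2.e-04 -1.e+00] y [ 0.253  0.968 -0.   ] F [-0.2 -1.  -1.8] open 48.7 grip 52.6
d [2.8 0.1 2. ] shares [-0.0091  0.0026 -0.0068] rows 0.1
```

View pics/s2.png

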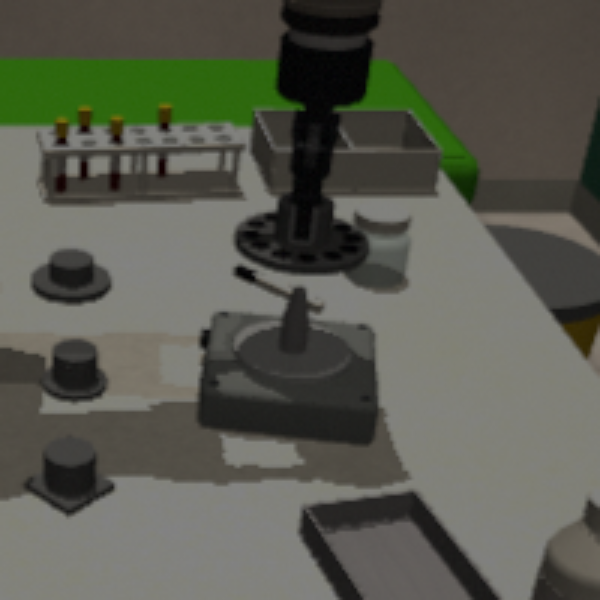

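View pics/t2.png

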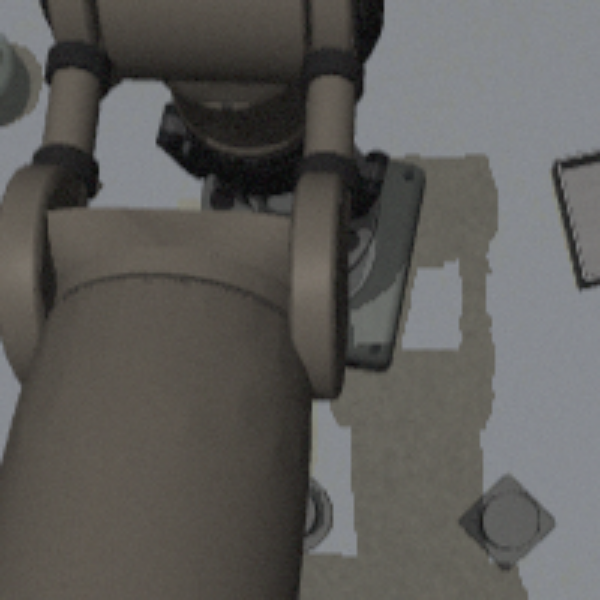

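The wheel is held level above the pin: in the side crop the flange is around (302,240) and the pin tip at (297,290). The top view is blocked by the arm. I'll measure the offset in the side camera's depth.

Run:
```python
from h import *
from scipy.optimize import least_squares
W=np.load("s2.npy");W0=np.load("side.npy")
def region(W,r,c):
    m=np.zeros(W.shape[:2],bool);m[r[0]:r[1],c[0]:c[1]]=1;return m
m=region(W,(125,155),(300,360))&(np.hypot(W[...,0]-652,W[...,1]-44)<75)
z=W[m][:,2];print(np.histogram(z,bins=np.arange(140,200,4)))
p=W[m&(W[...,2]>150)&(W[...,2]<178)]
A=np.c_[p[:,:2]-[652,44],np.ones(len(p))];k=np.linalg.lstsq(A,p[:,2],rcond=None)[0];print("plane",k.round(4),len(p))
print("wheel ext",loc(W,(330,140),40,150,178))
def circ(p,r):
    h=cv2.convexHull(p[:,:2].astype(np.float32))[:,0]
    return least_squares(lambda c:np.hypot(*(h-c).T)-r,[652,44],loss="soft_l1").x.round(1)
print("wheel circ",circ(p,60))
for nm,w in (("side0",W0),("top0",np.load("top.npy"))):
    d=np.hypot(w[...,0]-653,w[...,1]-44)
    q=w[(d<60)&(w[...,2]>50)&(w[...,2]<54)];print(nm,"turntable",circ(q[np.hypot(*(q[:,:2]-[653,44]).T)<58],55),np.median(q[:,2]))
    t=w[(d<30)&(w[...,2]>60)&(w[...,2]<78)][:,:2]
    f=lambda c:np.hypot(*(t-c).T)-13
    print("pin cyl",least_squares(f,[652,44],loss="soft_l1").x.round(1),len(t))
```

```text
(array([  0,   0,   0,   2,  44,  63, 445,  42,  25,  20,  27,  27,  26,
        29]), array([140, 144, 148, 152, 156, 160, 164, 168, 172, 176, 180, 184, 188,
       192, 196]))
plane [3.700000e-03 3.630000e-02 1.667591e+02] 631
wheel ext [650.9  40.8  62.1 645.8  22.5 166.2 631.  111.1 118.   79.4]
wheel circ [649.4  41.1]
side0 turntable [653.7  41.7] 52.28277069625681
pin cyl [654.1  43.6] 52
top0 turntable [654.   44.2] 52.128101637554956
pin cyl [654.7  44.4] 26
```

```bash
python3 -m jog '[[[0,0,0,-0.01,0.003,0,-1],[0,0,0,0,0,0.03,-1],[0,0,0,0,0,0.04,-1],[0,0,0,0,0,0.04,-1],[0,0,0,0,0,0.04,-1],[0,0,0,0,0,0.03,-1],[0,0,0,0,0,0,-1],[0,0,0,0,0,0,-1]]]'
python3 -m jog '[[[0,0,0,0,0,0.015,-1],[0,0,0,0,0,0.02,-1],[0,0,0,0,0,0.02,-1],[0,0,0,0,0,0.015,-1],[0,0,0,0,0,0,-1]]]'
```

```text
clock: 6.75
tool_pos: [654.0, 45.1, 115.8]
ee_rot: [-0.001, 0.127, 0.992, -0.0]
contact_force: [0.1, 0.0, -2.5]
opening: 49.0
gripper_force: 52.5
clock: 7.17
tool_pos: [653.5, 45.5, 94.0]
ee_rot: [-0.001, 0.127, 0.992, -0.0]
contact_force: [0.2, -0.5, -2.8]
opening: 49.1
gripper_force: 52.5
```

```bash
python3 -m jog '[[[0,0,0,0,0,0.02,-1],[0,0,0,0,0,0.02,-1],[0,0,0,0,0,0.02,-1],[0,0,0,0,0,0.015,-1],[0,0,0,0,0,0,-1]]]'
python3 -m jog '[[[0,0,0,0,0,0.007,-1],[0,0,0,0,0,0.005,-1],[0,0,0,0,0,0,-1],[0,0,0,0,0,0,-1]]]'
```

```text
clock: 7.58
tool_pos: [653.4, 45.5, 71.3]
ee_rot: [-0.001, 0.127, 0.992, -0.0]
contact_force: [-1.0, -0.1, -3.0]
opening: 49.1
gripper_force: 52.5
clock: 7.92
tool_pos: [654.3, 45.4, 69.5]
ee_rot: [0.0, 0.127, 0.992, 0.0]
contact_force: [-0.4, -0.2, -3.1]
opening: 49.1
gripper_force: 52.5
```

```bash
python3 -m jog '[[[0,0,0,0,0,0.004,-1],[0,0,0,0,0,0.004,-1],[0,0,0,0,0,0,-1],[0,0,0,0,0,0,-1]]]'
python3 -m jog '[[[0,0,0,0,0,0.004,-1],[0,0,0,0,0,0,-1],[0,0,0,0,0,0,-1]]]'
```

```text
clock: 8.25
tool_pos: [654.2, 45.4, 66.8]
ee_rot: [-0.0, 0.127, 0.992, 0.0]
contact_force: [0.1, 0.1, -2.9]
opening: 48.8
gripper_force: 52.5
clock: 8.5
tool_pos: [654.2, 45.4, 65.6]
ee_rot: [-0.0, 0.127, 0.992, 0.0]
contact_force: [-0.3, 0.5, -2.7]
opening: 49.1
gripper_force: 52.5
```

```bash
python3 -m jog '[[[0,0,0,0,0,0.004,-1],[0,0,0,0,0,0,-1],[0,0,0,0,0,0,-1]]]'
python3 -m jog '[[[0,0,0,0,0,0.003,-1],[0,0,0,0,0,0,-1],[0,0,0,0,0,0,-1]]]'
```

```text
clock: 8.75
tool_pos: [654.4, 45.4, 65.1]
ee_rot: [0.0, 0.127, 0.992, 0.0]
contact_force: [-1.8, -0.9, 3.4]
opening: 49.0
gripper_force: 52.9
clock: 9.0
tool_pos: [654.4, 45.4, 65.1]
ee_rot: [0.001, 0.127, 0.992, 0.0]
contact_force: [-4.0, 0.4, 7.7]
opening: 48.7
gripper_force: 53.5
```

```bash
python3 -m jog '[[[0,0,0,0,0,0,0],[0,0,0,0,0,0,0.5],[0,0,0,0,0,0,1],[0,0,0,0,0,0,1],[0,0,0,0,0,0,1],[0,0,0,0,0,0,1],[0,0,0,0,0,0,1],[0,0,0,0,0,0,1]]]'
python3 -m jog '[[[0,0,0,0,0,-0.02,1],[0,0,0,0,0,-0.05,1],[0,0,0,0,0,-0.08,1],[0,0,0,0,0,-0.1,1],[0,0,0,0,0,-0.1,1],[0,0,0,0,0,-0.03,1],[0,0,0,0,0,0,1]]]'
python3 -c "
from h import *
to(449.9,61.9,180)"
```

```text
clock: 9.67
tool_pos: [654.2, 45.4, 63.5]
ee_rot: [-0.0, 0.127, 0.992, 0.0]
contact_force: [0.1, -0.5, 0.7]
opening: 85.3
gripper_force: 0.0
clock: 10.25
tool_pos: [655.9, 45.4, 181.5]
ee_rot: [0.004, 0.127, 0.992, 0.0]
contact_force: [-0.4, 0.2, -0.5]
opening: 85.6
gripper_force: 0.0
t 10.25 pos [655.9  45.4 181.5] zaxis [ 7.1e-03 -3.0e-04 -1.0e+00] y [0.251 0.968 0.002] F [-0.4  0.2 -0.5] open 85.6 grip 0.0
d [-206.    16.5   -1.5] shares [ 6.785e-01 -1.190e-01  2.000e-04] rows 5.0
```

```bash
python3 -m jog '[[[0,0,0,0.08,-0.02,0,1],[0,0,0,0.125,-0.02,0,1],[0,0,0,0.13,-0.02,0,1],[0,0,0,0.13,-0.02,0,1],[0,0,0,0.125,-0.02,0,1],[0,0,0,0.085,-0.017,0,1],[0,0,0,0,0,0,1],[0,0,0,0,0,0,1]]]'
python3 - <<'E'
from h import *
im,W=grab('top')
d=np.hypot(W[...,0]-653.8,W[...,1]-44)
for lo,hi in((55,68),(90,101),(108,120)):
    print(lo,loc(W,(222,98),50,lo,hi))
im,W=grab('side');cv2.imwrite('pics/s3.png',cv2.resize(im[100:240,180:400],(660,420))[:,:,::-1])
to(449.9,61.9,70)
E
```

```text
clock: 10.92
tool_pos: [448.1, 62.4, 177.0]
ee_rot: [-0.001, 0.126, 0.992, -0.0]
contact_force: [0.1, 1.2, 0.0]
opening: 85.3
gripper_force: 0.0
55 [6.541e+02 4.610e+01 6.010e+01 6.515e+02 4.530e+01 6.250e+01 1.717e+03
 1.178e+02 1.181e+02 2.000e-01]
90 [654.3  45.8  24.9 653.7  45.5  96.1 289.   49.   47.8  44.6]
108 [653.4  44.    7.  653.3  44.  113.6  36.   11.1  13.5  38.4]
t 11.0167 pos [450.1  62.2 177.2] zaxis [ 1.e-04  1.e-04 -1.e+00] y [0.251 0.968 0.   ] F [ 0.9  0.5 -0.5] open 85.4 grip 0.0
d [  -0.2   -0.3 -107.2] shares [ 0.0004 -0.0011  0.3572] rows 2.6
```

View pics/s3.png

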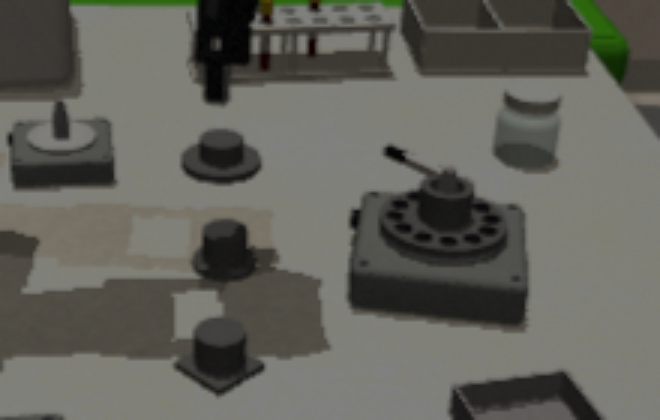

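The wheel is seated flat at crop (445,215): its flange top is at 62.5 mm and the hub is about 2 mm off the pin axis. Next I'll take the cap.

```bash
python3 -m jog '[[[0,0,0,0,0,0.05,1],[0,0,0,0,0,0.1,1],[0,0,0,0,0,0.12,1],[0,0,0,0,0,0.12,1],[0,0,0,0,0,0.08,1],[0,0,0,0,0,0.05,1],[0,0,0,0,0,0.02,1],[0,0,0,0,0,0.01,1]]]'
python3 -m jog '[[[0,0,0,0,0,0,0.2],[0,0,0,0,0,0,-0.2],[0,0,0,0,0,0,-0.6],[0,0,0,0,0,0,-1],[0,0,0,0,0,0,-1],[0,0,0,0,0,0,-1],[0,0,0,0,0,0,-1],[0,0,0,0,0,0,-1]]]' 40
```

```text
clock: 11.68
tool_pos: [449.6, 62.1, 11.1]
ee_rot: [-0.001, 0.127, 0.992, -0.0]
contact_force: [0.0, 0.2, 0.3]
opening: 85.5
gripper_force: 0.0
clock: 12.35
tool_pos: [450.3, 62.3, 13.8]
ee_rot: [0.001, 0.127, 0.992, 0.0]
contact_force: [-0.3, -0.5, 6.2]
opening: 42.5
gripper_force: 40.5
```

```bash
python3 -m jog '[[[0,0,0,0,0,-0.01,-1],[0,0,0,0,0,-0.05,-1],[0,0,0,0,0,-0.1,-1],[0,0,0,0,0,-0.12,-1],[0,0,0,0,0,-0.12,-1],[0,0,0,0,0,-0.08,-1],[0,0,0,0,0,-0.05,-1],[0,0,0,0,0,0,-1]]]'
python3 -c "
from h import *
to(653.8,45,172)"
```

```text
clock: 13.02
tool_pos: [451.1, 62.3, 175.1]
ee_rot: [0.004, 0.126, 0.992, 0.0]
contact_force: [0.8, 0.4, -1.3]
opening: 42.9
gripper_force: 41.3
t 13.0167 pos [451.1  62.3 175.1] zaxis [ 7.1e-03 -1.0e-04 -1.0e+00] y [0.251 0.968 0.002] F [ 0.8  0.4 -1.3] open 42.9 grip 41.3
d [202.7 -17.3  -3.1] shares [-0.6685  0.1137  0.0152] rows 4.9
```

```bash
python3 -m jog '[[[0,0,0,-0.06,0.014,0,-1],[0,0,0,-0.1,0.014,0,-1],[0,0,0,-0.11,0.014,0,-1],[0,0,0,-0.11,0.014,0,-1],[0,0,0,-0.11,0.014,0,-1],[0,0,0,-0.1,0.014,0,-1],[0,0,0,-0.06,0.014,0,-1],[0,0,0,-0.02,0.014,0,-1]]]'
python3 -m jog '[[[0,0,0,0,0,0,-1],[0,0,0,0,0,0,-1],[0,0,0,0,0,0,-1]]]'
python3 - <<'E'
from h import *
from scipy.optimize import least_squares
im,W=grab('side');np.save('s4.npy',W);cv2.imwrite('pics/s4.png',cv2.resize(im[80:240,270:430],(560,560))[:,:,::-1])
p=W[(np.hypot(W[...,0]-653,W[...,1]-45)<45)&(W[...,2]>158)&(W[...,2]<169)]
h=cv2.convexHull(p[:,:2].astype(np.float32))[:,0]
print("cap",cv2.minEnclosingCircle(h),least_squares(lambda c:np.hypot(*(h-c).T)-32,[652,44],loss="soft_l1").x,np.median(p[:,2]),len(p))
q=W[(np.hypot(W[...,0]-653,W[...,1]-45)<75)&(W[...,2]>59)&(W[...,2]<65)]
h=cv2.convexHull(q[:,:2].astype(np.float32))[:,0]
print("wheel side",least_squares(lambda c:np.hypot(*(h-c).T)-60,[652,44],loss="soft_l1").x)
to(653.8,45,115)
E
```

```text
clock: 13.68
tool_pos: [653.9, 43.5, 168.9]
ee_rot: [-0.001, 0.127, 0.992, -0.0]
contact_force: [-0.8, -1.2, -1.7]
opening: 42.6
gripper_force: 41.2
clock: 13.93
tool_pos: [651.0, 44.7, 171.1]
ee_rot: [-0.001, 0.126, 0.992, -0.0]
contact_force: [-0.9, -0.8, -2.0]
opening: 42.8
gripper_force: 41.2
cap ((649.8433837890625, 41.76241683959961), 32.4592399597168) [650.03023503  42.35499265] 164.82591971802682 145
wheel side [653.54938859  42.48689267]
t 13.9833 pos [651.2  44.6 171.6] zaxis [-1.1e-03  1.0e-04 -1.0e+00] y [ 0.251  0.968 -0.   ] F [-1.1 -0.2 -0.9] open 42.6 grip 41.2
d [  2.6   0.4 -56.6] shares [-0.0083  0.0034  0.1885] rows 1.4
```

View pics/s4.png

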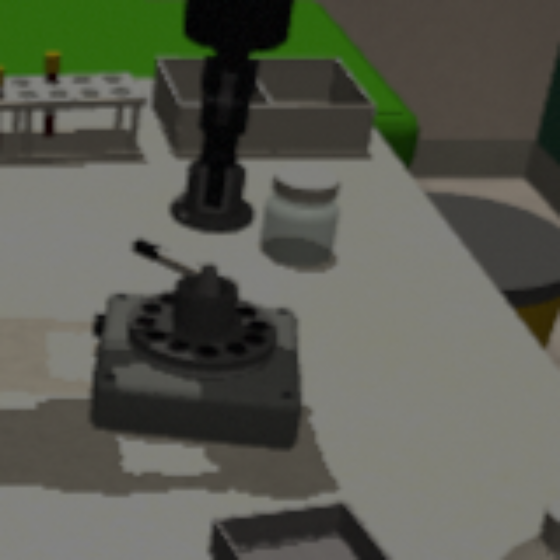

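The cap is held level at crop (212,215), over the pin tip at (208,270). It needs about +3 mm in x, then it goes down.

```bash
python3 -m jog '[[[0,0,0,-0.01,0.003,0,-1],[0,0,0,0,0,0.03,-1],[0,0,0,0,0,0.04,-1],[0,0,0,0,0,0.03,-1],[0,0,0,0,0,0.02,-1],[0,0,0,0,0,0,-1],[0,0,0,0,0,0,-1]]]'
python3 -m jog '[[[0,0,0,0,0,0.015,-1],[0,0,0,0,0,0.015,-1],[0,0,0,0,0,0.01,-1],[0,0,0,0,0,0.01,-1],[0,0,0,0,0,0,-1],[0,0,0,0,0,0,-1]]]'
python3 -m jog '[[[0,0,0,0,0,0.006,-1],[0,0,0,0,0,0.006,-1],[0,0,0,0,0,0,-1],[0,0,0,0,0,0,-1]]]'
```

```text
clock: 14.57
tool_pos: [655.4, 44.5, 135.2]
ee_rot: [-0.0, 0.127, 0.992, -0.0]
contact_force: [0.1, -0.6, -1.4]
opening: 42.6
gripper_force: 41.2
clock: 15.07
tool_pos: [655.5, 44.5, 120.4]
ee_rot: [-0.0, 0.127, 0.992, 0.0]
contact_force: [-0.1, 0.4, -1.9]
opening: 42.5
gripper_force: 41.2
clock: 15.4
tool_pos: [655.5, 44.4, 116.9]
ee_rot: [-0.0, 0.127, 0.992, 0.0]
contact_force: [-0.7, 0.2, -1.0]
opening: 42.7
gripper_force: 41.2
```

```bash
python3 -m jog '[[[0,0,0,0.003,0,0.006,-1],[0,0,0,0,0,0.006,-1],[0,0,0,0,0,0,-1],[0,0,0,0,0,0,-1]]]'
python3 -m jog '[[[0,0,0,0,0,0.004,-1],[0,0,0,0,0,0.003,-1],[0,0,0,0,0,0,-1],[0,0,0,0,0,0,-1]]]'
python3 -m jog '[[[0,0,0,0,0,0.003,-1],[0,0,0,0,0,0,-1],[0,0,0,0,0,0,-1]]]'
```

```text
clock: 15.73
tool_pos: [654.6, 44.7, 113.2]
ee_rot: [-0.0, 0.127, 0.992, 0.0]
contact_force: [-0.4, -0.8, -2.6]
opening: 42.7
gripper_force: 41.2
clock: 16.07
tool_pos: [654.6, 44.7, 111.2]
ee_rot: [-0.0, 0.127, 0.992, 0.0]
contact_force: [0.8, -0.1, -2.1]
opening: 42.8
gripper_force: 41.2
clock: 16.32
tool_pos: [654.6, 44.7, 110.4]
ee_rot: [-0.0, 0.127, 0.992, 0.0]
contact_force: [-0.2, 0.6, -2.3]
opening: 42.2
gripper_force: 41.2
```

```bash
python3 -m jog '[[[0,0,0,0,0,0.003,-1],[0,0,0,0,0,0,-1],[0,0,0,0,0,0,-1]]]'
python3 -m jog '[[[0,0,0,0,0,0.003,-1],[0,0,0,0,0,0,-1],[0,0,0,0,0,0,-1]]]'
python3 -m jog '[[[0,0,0,0,0,0.002,-1],[0,0,0,0,0,0,-1],[0,0,0,0,0,0,-1]]]'
```

```text
clock: 16.57
tool_pos: [654.8, 44.7, 109.9]
ee_rot: [0.0, 0.127, 0.992, 0.0]
contact_force: [-1.0, -0.0, 0.8]
opening: 42.9
gripper_force: 41.4
clock: 16.82
tool_pos: [654.8, 44.7, 109.8]
ee_rot: [0.001, 0.127, 0.992, 0.0]
contact_force: [-3.0, 1.1, 6.6]
opening: 42.8
gripper_force: 42.0
clock: 17.07
tool_pos: [654.8, 44.7, 109.8]
ee_rot: [0.001, 0.126, 0.992, 0.0]
contact_force: [-4.3, 0.0, 9.4]
opening: 42.8
gripper_force: 42.3
```

Contact. Release, go up, and back off so the top camera can see.

```bash
python3 -m jog '[[[0,0,0,0,0,0,0],[0,0,0,0,0,0,0.5],[0,0,0,0,0,0,1],[0,0,0,0,0,0,1],[0,0,0,0,0,0,1],[0,0,0,0,0,0,1],[0,0,0,0,0,0,1],[0,0,0,0,0,0,1]]]'
python3 -m jog '[[[0,0,0,0,0,-0.02,1],[0,0,0,0,0,-0.05,1],[0,0,0,0,0,-0.08,1],[0,0,0,0,0,-0.1,1],[0,0,0,0,0,-0.05,1],[0,0,0,0,0,0,1]]]'
python3 -m jog '[[[0,0,0,0.08,0,0,1],[0,0,0,0.12,0,0,1],[0,0,0,0.12,0,0,1],[0,0,0,0.12,0,0,1],[0,0,0,0.12,0,0,1],[0,0,0,0.06,0,0,1],[0,0,0,0,0,0,1],[0,0,0,0,0,0,1]]]'
python3 - <<'E'
from h import *
im,W=grab('top')
for lo,hi in((55,68),(98,110),(130,145)): print(lo,loc(W,(222,98),50,lo,hi).tolist())
im,W=grab('side');cv2.imwrite('pics/s5.png',cv2.resize(im[80:240,270:430],(560,560))[:,:,::-1])
E
```

```text
clock: 17.73
tool_pos: [654.7, 44.7, 107.8]
ee_rot: [-0.0, 0.127, 0.992, 0.0]
contact_force: [-0.3, -0.5, 0.4]
opening: 85.3
gripper_force: 0.0
clock: 18.23
tool_pos: [656.7, 44.7, 203.2]
ee_rot: [0.004, 0.127, 0.992, 0.0]
contact_force: [0.7, 0.3, 0.3]
opening: 85.6
gripper_force: 0.0
clock: 18.9
tool_pos: [474.1, 91.6, 198.1]
ee_rot: [0.0, 0.126, 0.992, 0.0]
contact_force: [0.5, 0.0, 0.9]
opening: 85.5
gripper_force: 0.0
55 [654.7, 45.9, 60.3, 648.2, 43.9, 62.4, 1469.0, 118.3, 115.8, 29.1]
98 [654.3, 45.2, 32.2, 644.4, 42.6, 104.3, 283.0, 58.9, 62.3, 16.3]
130 [654.2, 45.4, 22.1, 653.9, 45.1, 136.1, 345.0, 42.2, 42.2, 0.8]
```

View pics/s5.png

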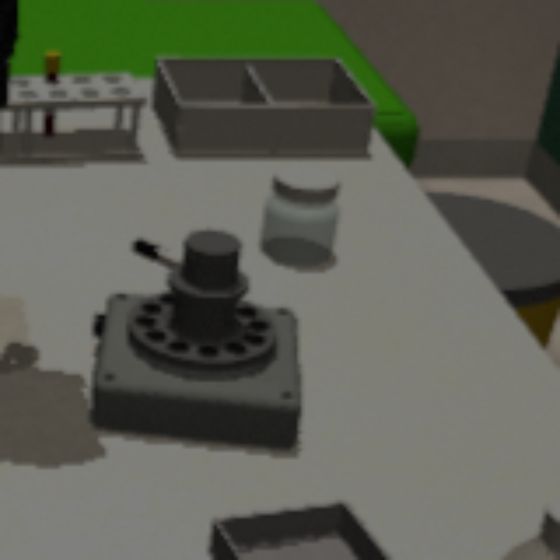

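The cap sits flat on the hub at crop (210,265), with its top at 136 mm as expected. Everything is concentric within 2 mm.

```bash
python3 -c "
from cell import ctrl
print(ctrl.hand_in())"
```

```text
the job is handed in; nothing more can be done
None
```

The tube wheel lies flat on the turntable and the cap lies flat on its hub, both within about 2 mm of the pin axis by the final camera check; I handed the job in about 19 s into the 54 s limit, and no verdict was returned.

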